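# Free the child-locked cup cupboard

## Task

Open the little cupboard with the pink front, where the sippy cups are kept: press the yellow pad of its child-safety hook down through the gap behind the leaning flap until the flap comes free, then push the flap down until it lies fully open, flat in front of the cupboard. Leave the green-fronted cupboard locked and do not knock the glass jar over or push it about.

Things in the scene. Friction and masses are not known exactly. Their poses are not given: they have to be found in the camera images.
- pink_pad (a point): Pink cupboard's hook: centre of the top of its yellow pad (30 x 44, 18 tall), 166 above the table. x level into the cupboard (turned up to 0.2 rad), y left along it, z up. Gap about 55 wide, open above: cupboard edge 26 beyond in +x, flap 30 off in -x. Sprung, 3 to 6 N: frees the flap at about 10 down, hard stop 23. Hold it 14 to 20 down about 1 s, then let it rise. Hook tip 56 off in -x.
- pink_flap (a joint): Pink flap 194 wide, 172 tall, 12 thick; hinge along the pad's y, 21 beyond the pad in +x, 14 above the table. 0 = caught, leaning 0.36 rad out; 1.21 = flat, top face 14 up. Freed, it swings to about 0.7; 2 to 4 N pushes it on, it stays where left. Window mid-width (58 wide), 105 to 152 from hinge. Push beside it, e.g. 120 from hinge, 60 off-centre: the hook juts over the flap.
- green_flap (a joint): The same for the green flap of the twin cupboard, 0 = locked. Both cupboards are white boxes 200 wide (y), 160 deep, 178 high, standing side by side, each with a yellow pad behind its leaning flap; either one may be on the left. Sizes here and above in mm, angles in rad.
- jar: Small glass jar with hinged glass lid and orange seal, 72 mm across, 98 mm tall, standing on the table at the right; origin at the centre of its underside, z up.
Things that resemble listed ones, but are neither listed nor needed, are in the scene too. Of the things that look like the jar, take the one that is farthest from the robot's base at the start.

How it is judged:
On the way:
1. the pink cupboard's hook pad is pressed down at least 8 mm (distance of pink_pad from where it was at the start of the episode above 0.008 m), for 0.05 s.
At the end, for the whole second after the job is handed in: The pink flap lies open within 0.16 rad (9 degrees) of flat, its hook has sprung back to within 5 mm of where it started, the green flap is still locked (below 0.1 rad), and the jar stands upright (within 0.3 rad) less than 40 mm from where it was (value of joint pink_flap above 1.05 rad and distance of pink_pad from where it was at the start of the episode below 0.005 m and value of joint green_flap below 0.1 rad and angle between jar's own z axis and vertical below 0.3 rad and distance of jar from where it was at the start of the episode below 0.04 m); the robot touches nothing.
It fails at once if the green cupboard's flap is let out of its hook (value of joint green_flap above 0.1 rad).
It fails at once if the jar is tipped over or pushed more than 40 mm (angle between jar's own z axis and vertical above 0.5 rad or distance of jar from where it was at the start of the episode above 0.04 m).
It also fails if it takes over 46 s, if anything falls off the work surface, if the arm or the gripper's body presses on something with over 40 N, if the wrist force passes 120 N, or if a joint passes its speed limit or range.

## Robot

A 6-joint arm with a two-finger parallel gripper is mounted at the origin on the work surface. World frame = base frame: x ahead of the robot, y to its left, z up, the work surface at z = 0. Lengths are in m, angles in rad, forces in N, time in s.
With the tool pointing down it reaches from about 0.325 to 0.9 m from the base axis. Payload 6.1 kg.
Tool frame: the origin (TCP) lies midway between the tips of the shut fingers; the grasp point (between the pads) lies 19 mm behind it; x points along the fingers, y is the direction in which the jaws open and shut, and the axes are right-handed (so a half turn about x gives the same grasp; the last joint's range is limited). The gripper opens to 85 mm and grips with 20 to 120 N. Pads are 22 mm wide; open, the fingers measure 114 mm over their backs; the gripper's body (76 mm by 85 mm) begins 54 mm behind the grasp point. The pads swing forward as they close: fully open they stand 13 mm farther back than shut.
Start: joints at [1.04, 0.22, 1.526, -0, 1.395, -0.126], TCP at [0.246, 0.574, 0.231] pointing down, gripper open.
Joint ranges: [-2.98, 2.98], [-0.91, 2.08], [0.09, 2.57], [-1.24, 4.39], [0.2, 2.65], [-2.68, 2.68]. Speed limits (rad/s): [2.57, 2.57, 3.01, 3.14, 3.14, 3.14].

## Interface

Orientations are given as [roll, pitch, yaw] about the fixed x, y, z axes, in that order (R = Rz(yaw) Ry(pitch) Rx(roll)).
In Python, from plant import movep, move_l, set_joints, gripper_to, hold, inverse_kinematics, observe, get_image, get_calibration, Unreachable, job_done gives the robot as it stands. Calls block until the motion is done:
- movep(position, orientation): joint-space move of the TCP to a pose.
- move_l(position, feed=0.15, rotation=None, max_force=None): straight line of the TCP; rotation=None keeps the orientation; feed is the mean speed in m/s. With max_force (N) it stops when the force on the tool has changed by that much, and returns True; else False.
- set_joints(angles): joint-space move.
- gripper_to(opening, f_grip=None): finger opening in m; f_grip is the grip in N (None keeps the last); returns when the fingers have stopped.
- hold(seconds).
- inverse_kinematics(position, orientation): joint angles nearest the present ones, or None.
- observe(): the state.
- get_image(name): name is "side" or "top" or "wrist"; returns (picture, depth): 480x640x3 uint8, red, green, blue; 480x640 float32, m along the optical axis (not along the pixel's ray), 0 where there is no reading.
- get_calibration(name): a dict with "intrinsics" (3x3 intrinsics, pixels), "dist_coeffs" ([k1, k2, p1, p2, k3] as OpenCV has them; the pictures are not rectified), "world_from_camera" (4x4, takes a point from camera to world coordinates). Camera axes: x right, y down, z forward; pixel columns grow to the right and rows downward; lengths in m; the calibration is good to about 2 mm. A picture is of the moment at which its call begins: read the wrist's pose just before it. get_calibration takes no time and is no camera call; for the wrist camera it gives the pose at the moment of the call.
A pose or a line that the arm cannot do raises Unreachable and nothing moves.
- job_done(): hands the job in, once; it reports no verdict.
The state is a dict: "time_s": time; "q": joint angles; "joint_velocities": joint speeds; "joint_torque": joint torques, N m; "eef_pos": TCP position; "tcp_rot": TCP orientation; "ft_force": force on the tool from outside, world axes, zero at the start; "torque": the same for the moment, N m; "opening": finger opening in m.
Only numpy, scipy, OpenCV 4.12 (cv2) and the standard library are available. Lean on these libraries where they do the work, as an engineer would, in place of code of your own. Each camera call takes 0.05 s, during which the arm holds its last target. There are 200 camera calls.

## Working session

There is one attempt and no reset: what is moved stays moved. The work goes in short steps, each a Python script; the robot and the scene stay as the last script left them, time stands still between calls to the robot, and variables do not carry over. Pictures are saved under pics/ and viewed, about 8 in all and at most 12, crops included, and the job is handed in when it is done.

```bash
mkdir -p pics; cat > h.py <<'E'
import numpy as np, cv2
from plant import *
def grab(n):
    c=get_calibration(n); im,d=get_image(n); return im,d,c
def pts(d,c,uv):
    uv=np.asarray(uv,float).reshape(-1,2); z=d[uv[:,1].astype(int),uv[:,0].astype(int)]
    n=cv2.undistortPoints(uv.reshape(-1,1,2),np.array(c["intrinsics"]),np.array(c["dist_coeffs"])).reshape(-1,2)
    p=np.c_[n*z[:,None],z]; T=np.array(c["world_from_camera"]); return p@T[:3,:3].T+T[:3,3]
E
python3 - <<'E'
from h import *
for n in("top","side"):
    im,d,c=grab(n); cv2.imwrite(f"pics/{n}0.png",im[...,::-1]); np.savez(f"/tmp/{n}0.npz",im=im,d=d,**{k:np.array(v) for k,v in c.items()})
    hsv=cv2.cvtColor(im,cv2.COLOR_RGB2HSV); m=cv2.inRange(hsv,(22,110,100),(35,255,255))
    k,l,s,ce=cv2.connectedComponentsWithStats(m)
    for i in range(1,k):
        if s[i,4]>15:
            v,u=np.nonzero((l==i)&(d>0)); 
            if len(u):print(n,ce[i].round(),s[i],np.median(pts(d,c,np.c_[u,v]),0).round(3))
print(observe()["time_s"],observe()["tcp_rot"])
E
```

```text
top [143. 180.] [132 172  23  17 300] [0.613 0.192 0.167]
top [353. 187.] [342 179  22  17 315] [ 0.611 -0.239  0.167]
side [286. 182.] [278 176  16  13 147] [0.611 0.181 0.161]
side [383. 242.] [371 234  23  18 280] [ 0.608 -0.247  0.164]
side [ 83. 435.] [ 80 420   7  31  57] [-0.012 -0.28  -0.001]
0.1 [-1.7088059   1.56899354 -2.11365241]
```

View pics/top0.png

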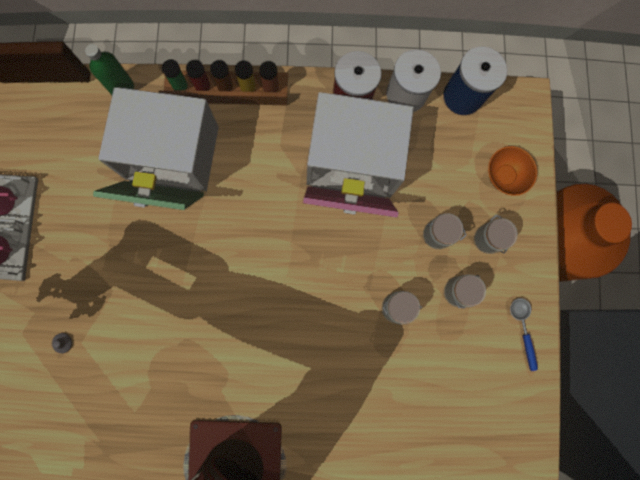

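View pics/side0.png

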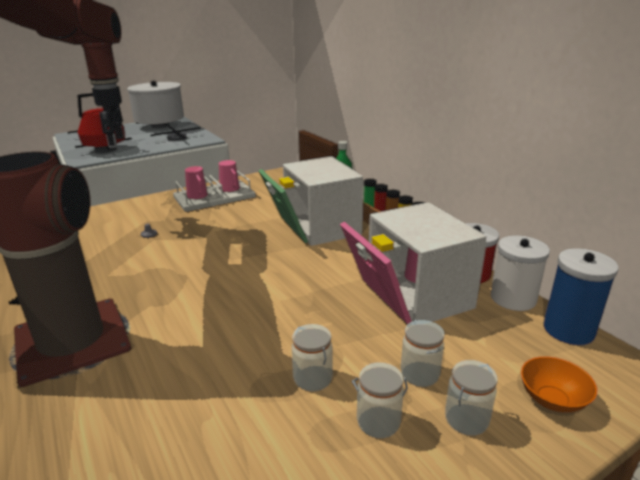

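Top view: green cupboard on the left (pad 143,180) and pink on the right (pad 353,187). The side view agrees, with the pink pad at (383,242). The jar lookalikes are at (445,228), (497,233), (402,307) and (467,290). The farthest is (497,233), and I'll avoid all of them. Next I'll measure the yaw and the jars, then look from close by.

```bash
python3 - <<'E'
from h import *
z=np.load("/tmp/top0.npz"); d=z["d"]; c={k:z[k] for k in("intrinsics","dist_coeffs","world_from_camera")}
v,u=np.mgrid[0:480,0:640]; uv=np.c_[u.ravel(),v.ravel()]; P=pts(d,c,uv).reshape(480,640,3)
m=(abs(P[...,2]-.178)<.006)&(u>295)&(u<425)&(v<190)&(v>85)&(d>0)
Q=P[m][:,:2]; r=cv2.minAreaRect((Q*1000).astype(np.float32)); print("box",r)
for a,b in((445,228),(497,233),(402,307),(467,290)):
    w=P[b-8:b+8,a-8:a+8].reshape(-1,3); print(a,b,np.median(w,0).round(3),w[:,2].max().round(3))
# yaw: rectangle angle nearest 0
a=np.radians(r[2]); a=(a+np.pi/4)%(np.pi/2)-np.pi/4; print("yaw",a)
R=lambda y: [np.pi,np.pi/2,0]
from scipy.spatial.transform import Rotation as Ro
ex=np.array([np.cos(a),np.sin(a),0]); ey=np.array([-np.sin(a),np.cos(a),0])
gripper_to(0.0)
best=None
for s in(1,-1):
    M=np.c_[[0,0,-1],s*ey,np.cross([0,0,-1],s*ey)]; e=Ro.from_matrix(M).as_euler("xyz")
    for p in([.55,-.239,.33],[.611,-.239,.2]):
        q=inverse_kinematics(p,e); print(s,e.round(3),None if q is None else np.round(q,2))
E
```

```text
box ((707.8197631835938, -252.09535217285156), (201.16793823242188, 181.73623657226562), 83.64254760742188)
445 228 [ 0.542 -0.445  0.099] 0.105
497 233 [ 0.534 -0.561  0.099] 1.242
402 307 [ 0.369 -0.352  0.099] 1.242
467 290 [ 0.409 -0.493  0.099] 0.105
yaw -0.11095847628927924
1 [0.111 1.571 0.   ] [-0.54  0.11  1.46  0.    1.56 -2.  ]
1 [0.111 1.571 0.   ] [-0.49  0.32  1.47  0.    1.35 -1.95]
-1 [-3.031  1.571  0.   ] [-0.54  0.11  1.46  0.    1.56  1.14]
-1 [-3.031  1.571  0.   ] [-0.49  0.32  1.47  0.    1.35  1.19]<sys>:0: UserWarning: Gimbal lock detected. Setting third angle to zero since it is not possible to uniquely determine all angles.
```

```bash
cat >> h.py <<'E'
a=-0.111; ex=np.array([np.cos(a),np.sin(a),0]); ey=np.array([-np.sin(a),np.cos(a),0]); ROT=[-3.0306,np.pi/2,0]
E
python3 - <<'E'
from h import *
movep(np.array([.611,-.239,.32])-.05*ex,ROT)
im,d,c=grab("wrist"); cv2.imwrite("pics/w1.png",im[...,::-1])
hsv=cv2.cvtColor(im,cv2.COLOR_RGB2HSV); m=cv2.inRange(hsv,(22,110,90),(35,255,255))
v,u=np.nonzero((m>0)&(d>0)); P=pts(d,c,np.c_[u,v]); g=(abs(P[:,2]-.166)<.006); Q=P[g]
print(u.mean(),v.mean(),len(Q),np.median(Q[:,2]))
print(cv2.minAreaRect((Q[:,:2]*1000).astype(np.float32)))
o=observe(); print(o["time_s"],o["eef_pos"],o["opening"])
E
```

```text
317.441961852861 167.04305177111718 1817 0.16614858187991965
((612.3889770507812, -238.75357055664062), (43.413352966308594, 29.863574981689453), 83.98084259033203)
3.975 [ 0.56158184 -0.23264828  0.31989609] -0.00011087738062524889
```

View pics/w1.png

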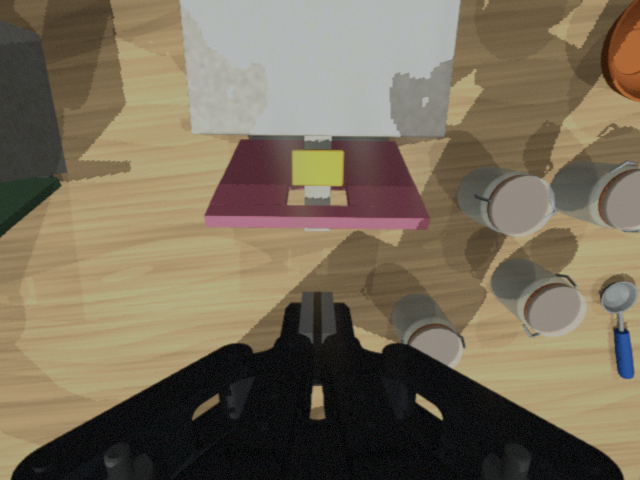

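The wrist view shows the pink cupboard's yellow pad at (317,167), square to the tool and measuring 43x30 mm, 166 mm up. That matches the description, so I'll press it.

```bash
python3 - <<'E'
from h import *
p=np.array([.6122,-.2388,0])
def show(t):
    o=observe(); print(t,o["time_s"],np.round(o["eef_pos"],4),np.round(o["ft_force"],1))
movep([*p[:2],.20],ROT); show("above")
print(move_l([*p[:2],.149],feed=.03,max_force=25)); show("down")
hold(1.0); show("held")
move_l([*p[:2],.22],feed=.08); show("up")
move_l(p-.08*ex+[0,0,.32],feed=.2)
im,d,c=grab("wrist"); cv2.imwrite("pics/w2.png",im[...,::-1])
hsv=cv2.cvtColor(im,cv2.COLOR_RGB2HSV); m=cv2.inRange(hsv,(22,110,90),(35,255,255))
v,u=np.nonzero((m>0)&(d>0)); P=pts(d,c,np.c_[u,v]); print("pad z",np.median(P,0)); show("")
E
```

```text
above 4.5583 [ 0.6123 -0.2386  0.2006] [ 0.5 -0.7 -0.4]
False
down 6.4083 [ 0.6118 -0.2388  0.1493] [-6.   1.3  5. ]
held 7.4083 [ 0.6118 -0.2389  0.1493] [-5.3  0.6  6.1]
up 8.45 [ 0.6118 -0.2386  0.2191] [ 0.4 -0.1  0.1]
pad z [ 0.61277336 -0.23876398  0.16620867]
 9.2917 [ 0.5326 -0.2296  0.3182] [ 0.6 -0.4 -0.3]
```

View pics/w2.png

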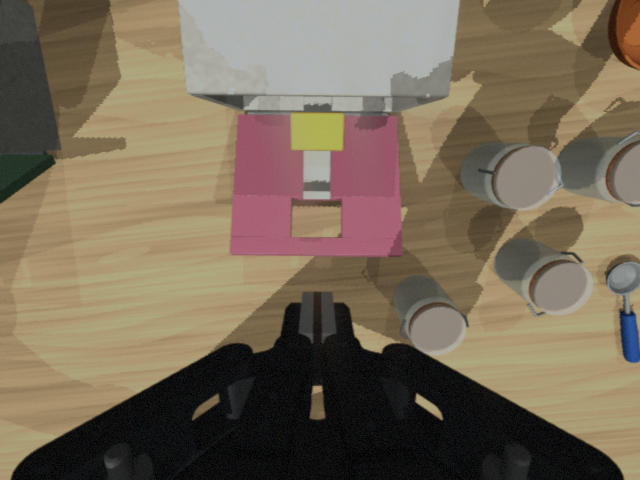

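The flap has come free: its outer edge is now at row ~245, with the window at (317,217). The pad is back at 166 mm. Now I'll push the flap down on the left of the window, the side away from the jars.

```bash
python3 - <<'E'
from h import *
p=np.array([.6122,-.2388,0]); t=p+.021*ex-.13*ex+.062*ey
def show(s):
    o=observe(); print(s,o["time_s"],np.round(o["eef_pos"],4),np.round(o["ft_force"],1))
move_l(t+[0,0,.2],feed=.15); move_l(t+[0,0,.11],feed=.15); show("above")
print(move_l(t+[0,0,.013],feed=.05,max_force=15)); show("down")
move_l(t+[0,0,.15],feed=.1); move_l(p-.08*ex+[0,0,.32],feed=.2)
im,d,c=grab("wrist"); cv2.imwrite("pics/w3.png",im[...,::-1])
hsv=cv2.cvtColor(im,cv2.COLOR_RGB2HSV)
m=cv2.inRange(hsv,(22,110,90),(35,255,255)); v,u=np.nonzero((m>0)&(d>0)); print("pad",np.median(pts(d,c,np.c_[u,v]),0))
m=cv2.inRange(hsv,(150,80,60),(179,255,255)); v,u=np.nonzero((m>0)&(d>0)); P=pts(d,c,np.c_[u,v]); s=(p+.021*ex-P)@ex
g=(s>.02)&(s<.165)&(abs((P-p)@ey)<.09); print("slope,z0",np.polyfit(s[g],P[g,2],1),g.sum()); show("")
E
```

```text
above 11.1167 [ 0.5115 -0.1656  0.111 ] [ 0.1 -0.  -0.1]
True
down 13.025 [ 0.5106 -0.165   0.0141] [-0.9  0.5  5.2]
pad [ 0.61261969 -0.23883091  0.16620826]
slope,z0 [-0.00114012  0.01424869] 9266
 15.6583 [ 0.532  -0.2292  0.3182] [ 0.4 -0.2 -0. ]
```

View pics/w3.png

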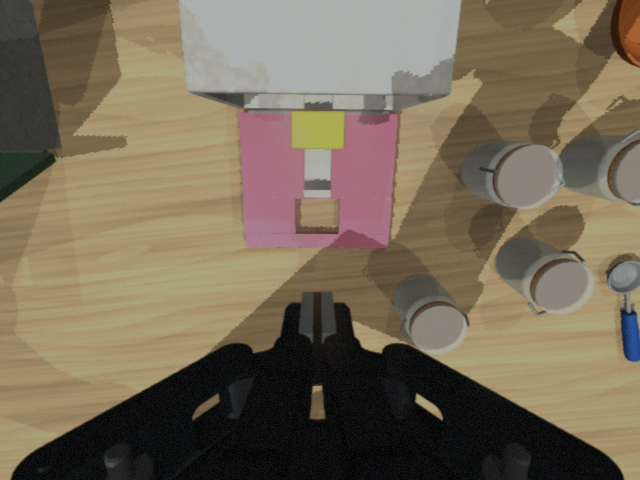

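The flap lies flat (slope ≈ 0, top face 14 mm up), the pad is back up, the jars are where they were, and the arm is clear.

```bash
python3 -c "
from h import *
hold(0.3); job_done()"
```

```text
the job is handed in; nothing more can be done
```

The pink cupboard is open and the job is handed in. The interface gives no verdict, so this rests on my own last checks.

- **What I did:** I pressed the pink cupboard's yellow pad about 17 mm down for 1 s and let it rise, which freed the flap. I then pushed the flap down beside its window, on the side away from the jars, and pulled the arm clear.
- **Flap and pad:** The flap is flat, with a slope of about −0.001 rad and its top face 14 mm up. The pad is back at 166.2 mm, within 1 mm of where it started.
- **Jars and green cupboard:** Nothing touched the jars or the green cupboard. In the last wrist view the jars stood where they had been and the green flap was unchanged. I judged both by eye and took no new measurement of either.
- **Forces and time:** The force reading reached about 8 N during the press. The downward push stopped at its 15 N limit on reaching the table. The job was handed in at about 16 s of the 46 s allowed. No check failed or disagreed.

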